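Line up the reagent bottles by height

TASK

Put the four closed containers (large brown bottle, white bottle, small brown bottle, corked vial) that stand near the front, left of the hot plate, back on the white storage strip in order of height, one upright in the middle of each black pad, with the tallest on the pad next to the red end block and the shortest at the far end from it. Keep every container upright all the time, and do not shift or knock over the small glass beaker that stands among them.

Things in the scene. Friction and masses are not known exactly. Their poses are not given: they have to be found in the camera images.
- amber: Large brown reagent bottle with a black cap, the tallest of the four containers; 62 mm across the body, 141 mm tall; its upright cap or stopper is 31 mm across and takes up the top 19 mm, a good place to grip from above (firmly; it swings if carried jerkily). Loose, upright near the front, left of the hot plate (not the bottles at the back wall). Origin: centre of the underside; z up.
- white: White reagent bottle with a blue cap, second tallest; 56 mm across the body, 117 mm tall; its upright cap or stopper is 28 mm across and takes up the top 17 mm, a good place to grip from above (firmly; it swings if carried jerkily). Loose, upright near the front, left of the hot plate (not the bottles at the back wall). Origin: centre of the underside; z up.
- small: Small brown reagent bottle with a white cap, third tallest; 45 mm across the body, 93 mm tall; its upright cap or stopper is 22 mm across and takes up the top 14 mm, a good place to grip from above (firmly; it swings if carried jerkily). Loose, upright near the front, left of the hot plate (not the bottles at the back wall). Origin: centre of the underside; z up.
- vial: Clear glass vial with yellowish contents and a cork, the shortest; 21 mm across the body, 60 mm tall; its upright cap or stopper is 15 mm across and takes up the top 8 mm; grip it from above by the straight glass body, 25 to 48 mm above its underside. Loose, upright near the front, left of the hot plate (not the bottles at the back wall). Origin: centre of the underside; z up.
- pad_1: Black round rubber pad, 66 mm across, 2 mm thick, grey dot in its middle; number 1 of four alike in a line, 78 mm apart, on a fixed white strip (370 x 88 x 8 mm) right of the hot plate, running away from the robot; number 1 is nearest the robot. Origin: centre of the pad's underside, 8 mm above the worktop; containers stand on its top, 10 mm above the worktop.
- pad_2: Black round rubber pad, 66 mm across, 2 mm thick, grey dot in its middle; number 2 of four alike in a line, 78 mm apart, on a fixed white strip (370 x 88 x 8 mm) right of the hot plate, running away from the robot; number 1 is nearest the robot. Origin: centre of the pad's underside, 8 mm above the worktop; containers stand on its top, 10 mm above the worktop.
- pad_3: Black round rubber pad, 66 mm across, 2 mm thick, grey dot in its middle; number 3 of four alike in a line, 78 mm apart, on a fixed white strip (370 x 88 x 8 mm) right of the hot plate, running away from the robot; number 1 is nearest the robot. Origin: centre of the pad's underside, 8 mm above the worktop; containers stand on its top, 10 mm above the worktop.
- pad_4: Black round rubber pad, 66 mm across, 2 mm thick, grey dot in its middle; number 4 of four alike in a line, 78 mm apart, on a fixed white strip (370 x 88 x 8 mm) right of the hot plate, running away from the robot; number 1 is nearest the robot. Origin: centre of the pad's underside, 8 mm above the worktop; containers stand on its top, 10 mm above the worktop.
- red_end: Red block, 18 x 60 x 22 mm high, fixed on one end of the white strip, 54 mm from the centre of the nearest pad; a like white block is on the other end. Which end is the red one changes. It shows where the row begins. Origin: centre of its underside, 8 mm above the worktop.
- beaker: Small empty clear glass beaker, 47 mm across, 56 mm tall, standing loose among the containers; a bystander to be left alone. Origin: centre of its underside; z up.
Things that resemble listed ones, but are neither listed nor needed, are in the scene too. Several things have the shape of the small; the one meant has the colours described above.

How it is judged (in metres and radians):
At the end, for the whole second after the job is handed in: Counted from the pad next to the red block: large brown bottle, white bottle, small brown bottle, vial; each within 13 mm of its pad's centre, standing on the pad (underside 6 to 14 mm above the worktop), within 0.1 rad of upright, and at rest (((horizontal distance between red_end and pad_1 below 0.08 m and horizontal distance between amber and pad_1 below 0.013 m and horizontal distance between white and pad_2 below 0.013 m and horizontal distance between small and pad_3 below 0.013 m and horizontal distance between vial and pad_4 below 0.013 m) or (horizontal distance between red_end and pad_4 below 0.08 m and horizontal distance between amber and pad_4 below 0.013 m and horizontal distance between white and pad_3 below 0.013 m and horizontal distance between small and pad_2 below 0.013 m and horizontal distance between vial and pad_1 below 0.013 m)) and height (world z) of amber between 0.006 and 0.014 m and angle between each of amber, white, small, vial's own z axis and vertical below 0.1 rad and linear speed of each of amber, white, small, vial below 0.02 m/s and height (world z) of white between 0.006 and 0.014 m and height (world z) of small between 0.006 and 0.014 m and height (world z) of vial between 0.006 and 0.014 m); the robot touches nothing.
It fails at once if a container is tipped by more than 0.6 rad (angle between any of amber, white, small, vial's own z axis and vertical above 0.6 rad).
It fails at once if the glass beaker is moved by more than 20 mm or tipped by more than 0.4 rad (distance of beaker from where it was at the start of the episode above 0.02 m or angle between beaker's own z axis and vertical above 0.4 rad).
It also fails if it takes over 128 s, if anything falls off the work surface, if the arm or the gripper's body presses on something with over 40 N, if the wrist force passes 120 N, or if a joint passes its speed limit or range.

ROBOT

A 6-joint arm with a two-finger parallel gripper is mounted at the origin on a cart in front of the work surface, level with it; the furniture and walls round the work are solid. World frame = base frame: x ahead of the robot, y to its left, z up, the work surface at z = 0. Lengths are in m, angles in degrees, forces in N, time in s.
With the tool pointing down it reaches from about 0.275 to 0.825 m from the base axis. Payload 4.9 kg.
Tool frame: the origin (TCP) lies at the very end of the fingers, on their centre line; the grasp point (between the pads) lies 19 mm behind it; z points along the fingers, y is the line along which they close (so a half turn about z gives the same grasp; the last joint's range is limited). The gripper opens to 85 mm and grips with 20 to 120 N. Pads are 22 mm wide; open, the fingers measure 114 mm over their backs; the gripper's body (76 mm by 85 mm) begins 54 mm behind the grasp point. The pads swing forward as they close: fully open they stand 13 mm farther back than shut.
Start: joints at [-83.778, 18.69, -11.035, 60.275, 0, 82.311], TCP at [0.132, -0.534, 0.231] pointing down, gripper open.
Joint ranges: [-152.03, 152.03], [-55.5, 102.48], [-74.3, 77.21], [-110.64, 120.58], [-84.22, 78.4], [-180, 180]. Speed limits (degrees/s): [147.25, 147.25, 180, 180, 180, 180].

INTERFACE

Orientations are given as a 3x3 rotation matrix whose columns are the frame's x, y, z axes.
In Python, from rig import sensors, camera, calibration, bot, masks_of, spot_point gives the robot as it stands. The module is installed in compiled form; this text tells all that it offers.
- The arm moves only by the tool drive_tool, never from a script. Its arguments are lists of equal length, an entry for each row: "delta_pos": the shift along the world's x, y, z in m, a list of three; "yaw": the turn about the world's z in rad; "hand": the finger opening in m, from 0 to 0.0854. In form: {"delta_pos": [[x, y, z], ...], "yaw": [yaw, ...], "hand": [hand, ...]}. A call has exactly 10 rows; each row is the pose to reach, as a shift and turn from the pose commanded when the call began; what a row does not reach only later rows make up. A row lasts 1/8 s, in which the tool goes at most 62.5 mm and 10.7 degrees, less where a joint would pass 70% of its speed; a pose out of reach is approached as far as the arm can. A call with a gripper value outside its range is refused whole. The fingers move at their own pace and stop on an object; "grip_force" is the grip in N (left out, the last holds). Time passes only in rows, so rows that repeat a pose let the fingers close, or fill a call up. It gives the time, the measured TCP pose, the force, the opening and the grip force at its end, in the units of the state.
- sensors.sense(): the state, without advancing time (a new reading comes with each control period).
- camera(name): name is "scene" or "top"; returns (picture, depth): 384x512x3 uint8, red, green, blue; 384x512 float32, m along the optical axis (not along the pixel's ray), 0 where there is no reading.
- calibration(name): a dict with "camera_matrix" (3x3 intrinsics, pixels), "D" ([k1, k2, p1, p2, k3] as OpenCV has them; the pictures are not rectified), "xyz" and "rotation" of the camera in the world. Camera axes: x right, y down, z forward; pixel columns grow to the right and rows downward; lengths in m; the calibration is good to about 2 mm. A picture is of the moment at which its call begins. calibration takes no time and is no camera call.
- bot.job_done(): hands the job in; it is judged then, once.
Trained networks look in the newest picture that a camera, given by its name, has taken for a name from the list of things; names that differ only in an ending like _2 or _b are one class to them, and where a whole thing is asked for, a point or a joint stands for the part that bears it (a point fixed in the world has none). Each returns a list of dicts, best first, with "score" (0 to 1); they miss things now and then, are a little off and sometimes report something else, mostly with a low value. They report only what shows in the picture. A call takes as long as a camera call. They do not tell look-alikes from the thing itself.
- masks_of(camera, target): "region" (384x512 bool, what is visible of it) and "extent" ([left, top, right, bottom] in pixels, round what is visible of it).
- spot_point(camera, target): "pixel" ([column, row] in pixels: a listed point, or the origin of a listed thing).
The state is a dict: "clock": time; "joint_positions": joint angles; "qd": joint speeds; "effort": joint torques, N m; "tcp_pos": TCP position; "eef_rot": TCP orientation; "force": force on the tool from outside, world axes, zero at the start; "wrist_torque": the same for the moment, N m; "width": opening from 0.0 (shut) to 1.0 (fully open); "grip_force": force on a finger pad.
Only numpy, scipy, OpenCV 4.12 (cv2) and the standard library are available. Lean on these libraries where they do the work, as an engineer would, in place of code of your own. Each camera call takes 0.05 s, during which the arm holds its last target. There are 200 camera calls.

## Working session

There is one attempt and no reset: what is moved stays moved. The work goes in short steps, Python scripts to look and compute and a tool call to move; the robot and the scene stay as the last step left them, time stands still between calls to the robot, and variables do not carry over. Pictures are saved under pics/ and viewed, at most 14 in all, crops included, and the job is handed in when it is done.

Besides the shell and the picture viewer there is one more tool, called as name([rows], argument=value, ...), one row to a line, values as JSON. drive_tool: Moves the arm, as the interface text tells. Its arguments: {"type":"object","properties":{"delta_pos":{"type":"array"},"yaw":{"type":"array"},"hand":{"type":"array"},"grip_force":{"type":"number"}},"required":["delta_pos","yaw","hand"]}

```bash
mkdir -p pics; cat > h.py <<'E'
import numpy as np, cv2
from rig import sensors, camera, calibration, bot, masks_of, spot_point
def cal(n):
    c=calibration(n); return np.array(c["camera_matrix"],float),np.array(c["D"],float),np.array(c["xyz"],float),np.array(c["rotation"],float)
def ray(n,px):
    K,D,t,R=cal(n); p=cv2.undistortPoints(np.array(px,float).reshape(-1,1,2),K,D).reshape(-1,2)
    return t,np.c_[p,np.ones(len(p))]@R.T
def at_z(n,px,z):
    t,d=ray(n,px); return t+d*((z-t[2])/d[:,2])[:,None]
def cloud(n,depth):
    h,w=depth.shape; u,v=np.meshgrid(np.arange(w),np.arange(h))
    t,d=ray(n,np.c_[u.ravel(),v.ravel()]); P=t+d*depth.reshape(-1,1); P[depth.ravel()==0]=np.nan
    return P.reshape(h,w,3)
def save(n,im): cv2.imwrite("pics/"+n,cv2.cvtColor(im,cv2.COLOR_RGB2BGR))
E
python3 - <<'E'
from h import *
ims=[]
for n in("scene","top"):
    im,d=camera(n); np.savez(n+".npz",im=im,d=d); save(n+"0.png",im); print(n,cal(n)[2],cal(n)[3].round(2).tolist())
    for k in("amber","white","small","vial","beaker","red_end","pad_1"):
        for r in spot_point(n,k): print(k,np.round(r["pixel"]),round(r["score"],2),at_z(n,[r["pixel"]],0 if k in("amber","white","small","vial","beaker") else .008).round(3)[0])
E
```

```text
scene [-0.34532893  0.53240324  0.7780571 ] [[-0.48, -0.49, 0.73], [-0.88, 0.29, -0.38], [-0.02, -0.82, -0.57]]
amber [163. 246.] 0.6 [0.541 0.32  0.   ]
small [267. 238.] 0.87 [0.441 0.086 0.   ]
small [172. 293.] 0.69 [0.385 0.355 0.   ]
vial [186. 271.] 0.57 [0.434 0.302 0.   ]
beaker [183. 274.] 0.6 [0.428 0.314 0.   ]
beaker [217. 250.] 0.57 [0.464 0.212 0.   ]
red_end [327. 180.] 0.17 [ 0.569 -0.184  0.008]
pad_1 [325. 178.] 0.51 [ 0.578 -0.185  0.008]
top [0.38898995 0.06683361 1.46581798] [[0.02, -0.99, 0.11], [-1.0, -0.02, -0.01], [0.01, -0.11, -0.99]]
amber [172. 197.] 0.77 [0.542 0.33  0.   ]
white [224. 202.] 0.62 [0.527 0.16  0.   ]
small [244. 234.] 0.73 [0.423 0.088 0.   ]
small [159. 245.] 0.73 [0.383 0.369 0.   ]
vial [176. 232.] 0.46 [0.427 0.314 0.   ]
vial [321. 163.] 0.2 [ 0.665 -0.164  0.   ]
beaker [206. 221.] 0.6 [0.462 0.215 0.   ]
red_end [337. 247.] 0.56 [ 0.384 -0.216  0.008]
pad_1 [320. 162.] 0.87 [ 0.666 -0.16   0.008]
pad_1 [328. 190.] 0.78 [ 0.575 -0.188  0.008]
pad_1 [329. 210.] 0.74 [ 0.506 -0.191  0.008]
pad_1 [333. 234.] 0.57 [ 0.427 -0.204  0.008]
```

View pics/scene0.png

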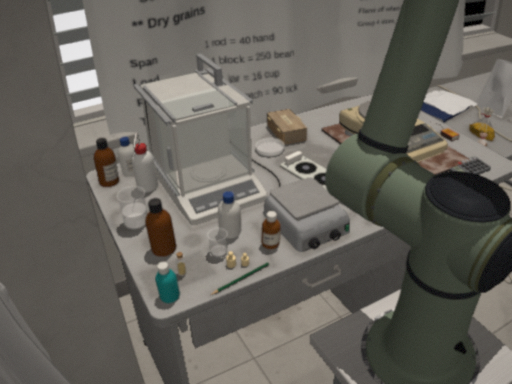

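View pics/top0.png

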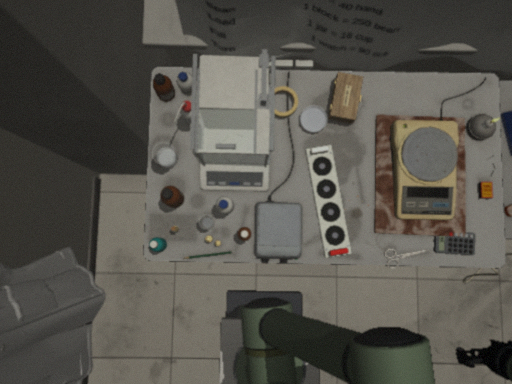

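The red block is at the near end of the strip, top (337,251), so amber goes on pad_1. What could be confused, in top pixels:
- **Amber:** (172,197), against the back-wall brown bottle (163,87).
- **White with blue cap:** (224,204), against the back bottles (185,77) and the red-capped (187,106).
- **Small:** brown with white cap (244,234), against teal (159,245).
- **Vial:** (174,229), against the brass weights (207,238) and (218,243).

I choose the first in each case, and check them in a close crop.

```bash
python3 - <<'E'
from h import *
from scipy import ndimage as nd
T=np.load("top.npz"); im=T["im"]; P=cloud("top",T["d"]); S=np.load("scene.npz"); PS=cloud("scene",S["d"])
a=cv2.resize(im[180:260,145:265],(800,533),interpolation=cv2.INTER_CUBIC); save("crop_top.png",a)
b=cv2.resize(S["im"][180:315,135:305],(750,596),interpolation=cv2.INTER_CUBIC); save("crop_scene.png",b)
for k,(x,y),h in(("amber",(.54,.325),.141),("white",(.52,.165),.117),("small",(.43,.087),.093),("vial",(.43,.308),.06),("beaker",(.463,.213),.056)):
  for n,C in(("top",P),("scene",PS)):
    m=(np.hypot(C[...,0]-x,C[...,1]-y)<.05)
    c=m&(C[...,2]>h-.016)&(C[...,2]<h+.02); q=C[c]
    if len(q): print(k,n,len(q),"mid",((q.max(0)+q.min(0))/2).round(3),"mean",q.mean(0).round(3),"ext",np.ptp(q,0).round(3))
# pads
g=cv2.cvtColor(im,cv2.COLOR_RGB2GRAY); sub=np.zeros_like(g,bool); sub[145:260,300:355]=1
l,n=nd.label((g<60)&sub)
for i in range(1,n+1):
    v,u=np.where(l==i)
    if len(u)>80: f=nd.binary_fill_holes(l==i); v,u=np.where(f); print("pad",len(u),u.mean(),v.mean(),at_z("top",[[u.mean(),v.mean()]],.01).round(4)[0])
r=(im[...,0]>120)&(im[...,1]<70)&sub; v,u=np.where(r); print("red",at_z("top",[[u.mean(),v.mean()]],.03)[0].round(3))
for lab,C,reg in(("hot",P,(slice(195,262),slice(250,306))),("strip",P,(slice(145,262),slice(305,352)))):
    q=C[reg].reshape(-1,3);q=q[q[:,2]>.02];print(lab,np.nanpercentile(q,[1,50,99],axis=0).round(3).tolist())
E
```

```text
amber top 94 mid [0.539 0.325 0.137] mean [0.538 0.324 0.139] ext [0.03  0.032 0.021]
amber scene 150 mid [0.535 0.324 0.134] mean [0.531 0.325 0.137] ext [0.031 0.029 0.018]
white top 66 mid [0.511 0.154 0.113] mean [0.511 0.154 0.115] ext [0.025 0.025 0.017]
white scene 125 mid [0.508 0.153 0.11 ] mean [0.504 0.154 0.112] ext [0.032 0.029 0.019]
small top 73 mid [0.428 0.069 0.088] mean [0.424 0.068 0.089] ext [0.043 0.062 0.018]
small scene 134 mid [0.428 0.068 0.086] mean [0.42  0.074 0.087] ext [0.045 0.061 0.017]
vial top 32 mid [0.435 0.315 0.055] mean [0.435 0.314 0.055] ext [0.016 0.018 0.021]
vial scene 67 mid [0.432 0.314 0.053] mean [0.431 0.315 0.054] ext [0.017 0.018 0.017]
beaker top 61 mid [0.468 0.207 0.056] mean [0.461 0.215 0.053] ext [0.06  0.057 0.029]
beaker scene 244 mid [0.466 0.202 0.058] mean [0.462 0.205 0.051] ext [0.067 0.063 0.035]
pad 245 321.7755102040816 165.75510204081633 [ 0.6547 -0.1659  0.01  ]
pad 252 325.88492063492066 188.5873015873016 [ 0.5781 -0.1798  0.01  ]
pad 255 330.22352941176473 211.63529411764705 [ 0.5015 -0.1942  0.01  ]
pad 263 334.55893536121675 234.9809885931559 [ 0.4249 -0.2084  0.01  ]
red [ 0.372 -0.218  0.03 ]
hot [[0.341, -0.096, 0.03], [0.434, -0.017, 0.083], [0.53, 0.057, 0.092]]
strip [[0.36, -0.248, 0.02], [0.383, -0.191, 0.029], [0.718, -0.128, 0.035]]
```

View pics/crop_top.png

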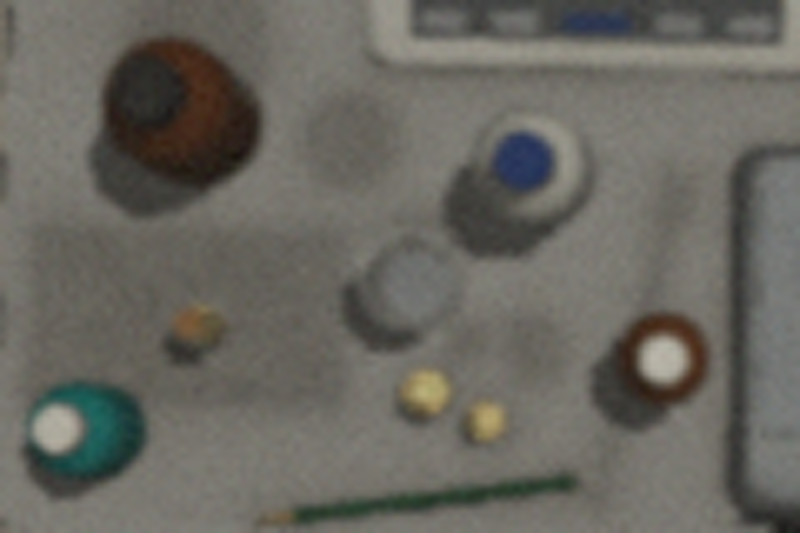

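View pics/crop_scene.png

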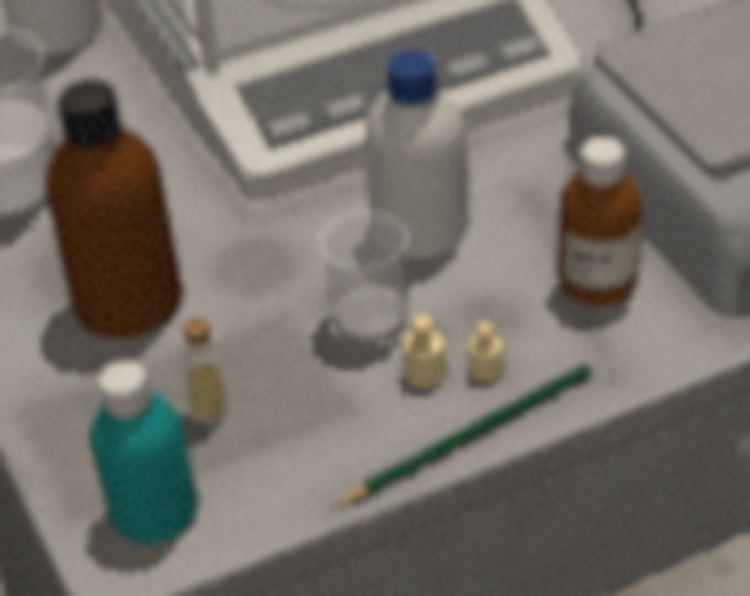

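The crops confirm the choices: black cap top-crop (147,92), blue cap (522,162), white cap on brown (662,358), cork (198,325). The beaker is at (410,275) and teal is the decoy. Next I'll refine the cap centres and check the balance's clearance.

```bash
python3 - <<'E'
from h import *
T=np.load("top.npz"); P=cloud("top",T["d"]); PS=cloud("scene",np.load("scene.npz")["d"])
for k,c,h in(("amber",(147,92),.141),("white",(522,162),.117),("small",(662,358),.093),("vial",(198,325),.06)):
    px=[145+c[0]*.15-.4,180+c[1]*.15-.4]; print(k,"top",at_z("top",[px],h)[0].round(3))
for k,c,h in(("amber",(88,100),.141),("white",(413,66),.117),("small",(602,150),.093),("vial",(196,327),.06)):
    px=[135+c[0]*170/750-.4,180+c[1]*135/596-.4]; print(k,"scene",at_z("scene",[px],h)[0].round(3))
q=np.r_[P.reshape(-1,3),PS.reshape(-1,3)]; q=q[(q[:,1]>-.03)&(q[:,1]<.27)]
for x in np.arange(.5,.75,.02):
    s=q[(q[:,0]>x)&(q[:,0]<x+.02)]; print(round(x,2),np.nanpercentile(s[:,2],99).round(3))
s=sensors.sense(); print(s["tcp_pos"],np.round(s["eef_rot"],2).tolist(),s["width"],s["clock"])
E
```

```text
amber top [0.537 0.322 0.141]
white top [0.511 0.154 0.117]
small top [0.423 0.088 0.093]
vial top [0.435 0.309 0.06 ]
amber scene [0.531 0.324 0.141]
white scene [0.505 0.154 0.117]
small scene [0.418 0.088 0.093]
vial scene [0.432 0.314 0.06 ]
0.5 0.118
0.52 0.095
0.54 0.034
0.56 0.045
0.58 0.052
0.6 0.057
0.62 0.275
0.64 0.284
0.66 0.28
0.68 0.28
0.7 0.28
0.72 0.28
0.74 0.28
[ 0.13224739 -0.53388132  0.23131388] [[0.97, 0.24, 0.0], [0.24, -0.97, -0.0], [-0.0, 0.0, -1.0]] 0.9994686292440953 0.8
```

drive_tool([
  [0.03, 0.03, 0.05],
  [0.06, 0.07, 0.07],
  [0.1, 0.11, 0.07],
  [0.14, 0.16, 0.07],
  [0.18, 0.21, 0.07],
  [0.22, 0.26, 0.07],
  [0.25, 0.3, 0.07],
  [0.268, 0.334, 0.07],
  [0.268, 0.334, 0.07],
  [0.268, 0.334, 0.07],
], yaw=[0.16, 0.32, 0.48, 0.64, 0.8, 0.96, 1.12, 1.28, 1.326, 1.326], hand=[0.06, 0.06, 0.06, 0.06, 0.06, 0.06, 0.06, 0.06, 0.06, 0.06], grip_force=60)

```text
clock: 2.05
tcp_pos: [0.4005, -0.1994, 0.3014]
eef_rot: [[0.001, 1.0, 0.0], [1.0, -0.001, -0.0], [-0.0, 0.0, -1.0]]
force: [0.7, 1.0, -0.7]
width: 0.702
grip_force: 0.0
```

drive_tool([
  [0.02, 0.06, 0],
  [0.03, 0.12, 0],
  [0.05, 0.18, 0],
  [0.07, 0.24, 0],
  [0.09, 0.3, 0],
  [0.11, 0.36, 0],
  [0.12, 0.42, 0],
  [0.13, 0.48, 0],
  [0.136, 0.522, -0.04],
  [0.136, 0.522, -0.1],
], yaw=[0, 0, 0, 0, 0, 0, 0, 0, 0, 0], hand=[0.06, 0.06, 0.06, 0.06, 0.06, 0.06, 0.06, 0.06, 0.06, 0.06])

```text
clock: 3.3
tcp_pos: [0.5383, 0.3253, 0.2014]
eef_rot: [[0.0, 1.0, 0.005], [1.0, -0.0, 0.003], [0.003, 0.005, -1.0]]
force: [1.1, 0.1, -0.1]
width: 0.706
grip_force: 0.0
```

drive_tool([
  [0, 0, -0.03],
  [0, 0, -0.06],
  [0, 0, -0.08],
  [0, 0, -0.081],
  [0, 0, -0.081],
  [0, 0, -0.081],
  [0, 0, -0.081],
  [0, 0, -0.081],
  [0, 0, -0.081],
  [0, 0, -0.081],
], yaw=[0, 0, 0, 0, 0, 0, 0, 0, 0, 0], hand=[0.06, 0.06, 0.06, 0.06, 0.06, 0.02, 0.02, 0.02, 0.02, 0.02], grip_force=80)

```text
clock: 4.55
tcp_pos: [0.5373, 0.3227, 0.1218]
eef_rot: [[0.002, 1.0, 0.003], [1.0, -0.002, 0.001], [0.001, 0.003, -1.0]]
force: [0.5, -0.0, 6.5]
width: 0.331
grip_force: 78.8
```

drive_tool([
  [0, 0, 0.005],
  [0, 0, 0.015],
  [0, 0, 0.03],
  [0, 0, 0.05],
  [0, 0, 0.07],
  [0, 0, 0.09],
  [0, 0, 0.11],
  [0, 0, 0.125],
  [0, 0, 0.135],
  [0, 0, 0.14],
], yaw=[0, 0, 0, 0, 0, 0, 0, 0, 0, 0], hand=[0.02, 0.02, 0.02, 0.02, 0.02, 0.02, 0.02, 0.02, 0.02, 0.02])

```text
clock: 5.8
tcp_pos: [0.5363, 0.3221, 0.2608]
eef_rot: [[0.002, 1.0, 0.0], [1.0, -0.002, 0.0], [0.0, 0.0, -1.0]]
force: [-0.6, -0.6, -2.2]
width: 0.327
grip_force: 79.1
```

```bash
python3 - <<'E'
from h import *
im,d=camera("scene"); save("lift1.png",im[80:330,80:400])
s=sensors.sense(); print(s["force"],s["wrist_torque"],s["tcp_pos"])
E
```

```text
[ 0.55127566 -0.28057338 -1.36535089] [ 0.0105412  -0.01309645  0.0438368 ] [0.53638698 0.322191   0.26107724]
```

View pics/lift1.png

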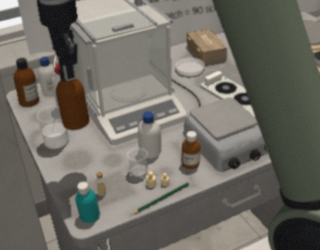

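The amber bottle is held upright, at crop (72,100), clear of the table. I'll carry it smoothly to pad_1.

drive_tool([
  [0, -0.003, 0],
  [-0.002, -0.01, 0],
  [-0.005, -0.022, 0],
  [-0.009, -0.042, 0],
  [-0.014, -0.068, 0],
  [-0.02, -0.098, 0],
  [-0.027, -0.13, 0],
  [-0.034, -0.164, 0],
  [-0.041, -0.198, 0],
  [-0.048, -0.232, 0],
], yaw=[0, 0, 0, 0, 0, 0, 0, 0, 0, 0], hand=[0.02, 0.02, 0.02, 0.02, 0.02, 0.02, 0.02, 0.02, 0.02, 0.02])

```text
clock: 7.1
tcp_pos: [0.4873, 0.0884, 0.2603]
eef_rot: [[0.002, 1.0, -0.0], [1.0, -0.002, -0.0], [-0.0, -0.0, -1.0]]
force: [0.3, -0.1, -1.5]
width: 0.326
grip_force: 79.1
```

drive_tool([
  [-0.007, -0.034, 0],
  [-0.014, -0.068, 0],
  [-0.021, -0.102, 0],
  [-0.028, -0.136, 0],
  [-0.035, -0.17, 0],
  [-0.042, -0.202, 0],
  [-0.048, -0.232, 0],
  [-0.054, -0.26, 0],
  [-0.059, -0.282, 0],
  [-0.062, -0.295, 0],
], yaw=[0, 0, 0, 0, 0, 0, 0, 0, 0, 0], hand=[0.02, 0.02, 0.02, 0.02, 0.02, 0.02, 0.02, 0.02, 0.02, 0.02])

```text
clock: 8.35
tcp_pos: [0.4253, -0.2059, 0.2602]
eef_rot: [[0.004, 1.0, -0.0], [1.0, -0.004, -0.0], [-0.0, -0.0, -1.0]]
force: [0.5, -0.5, -2.5]
width: 0.324
grip_force: 79.1
```

drive_tool([
  [-0.001, -0.004, -0.01],
  [-0.001, -0.004, -0.03],
  [-0.001, -0.004, -0.05],
  [-0.001, -0.004, -0.07],
  [-0.001, -0.004, -0.085],
  [-0.001, -0.004, -0.1],
  [-0.001, -0.004, -0.105],
  [-0.001, -0.004, -0.11],
  [-0.001, -0.004, -0.11],
  [-0.001, -0.004, -0.11],
], yaw=[0, 0, 0, 0, 0, 0, 0, 0, 0, 0], hand=[0.02, 0.02, 0.02, 0.02, 0.02, 0.02, 0.02, 0.02, 0.02, 0.02])

```text
clock: 9.6
tcp_pos: [0.4255, -0.209, 0.1507]
eef_rot: [[0.002, 1.0, 0.001], [1.0, -0.002, -0.0], [-0.0, 0.001, -1.0]]
force: [-0.8, 0.0, -2.3]
width: 0.328
grip_force: 79.2
```

```bash
python3 - <<'E'
from h import *
s=sensors.sense(); print(s["force"],s["tcp_pos"])
im,d=camera("top"); save("pl1.png",cv2.resize(im[130:290,230:390],(600,600)))
E
```

```text
[-0.8090476   0.03530521 -2.2508293 ] [ 0.42554477 -0.20903874  0.15068834]
```

View pics/pl1.png

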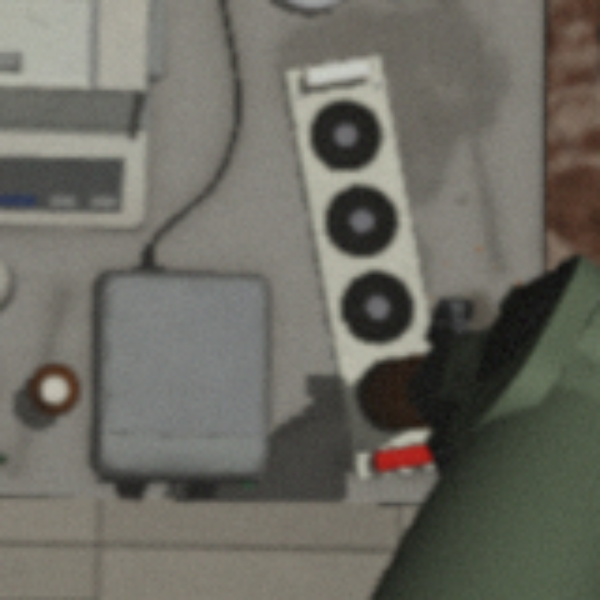

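The amber bottle is over pad_1, at about (395,393) in the crop. I'll lower it gently and release.

drive_tool([
  [0, 0, -0.006],
  [0, 0, -0.012],
  [0, 0, -0.016],
  [0, 0, -0.018],
  [0, 0, -0.019],
  [0, 0, -0.02],
  [0, 0, -0.02],
  [0, 0, -0.02],
  [0, 0, -0.02],
  [0, 0, -0.02],
], yaw=[0, 0, 0, 0, 0, 0, 0, 0, 0, 0], hand=[0.02, 0.02, 0.02, 0.02, 0.02, 0.02, 0.02, 0.02, 0.02, 0.02])

```text
clock: 10.9
tcp_pos: [0.4258, -0.2093, 0.1316]
eef_rot: [[0.002, 1.0, 0.001], [1.0, -0.002, -0.001], [-0.001, 0.001, -1.0]]
force: [-2.4, 0.1, 10.2]
width: 0.33
grip_force: 80.6
```

Contact at 10 N, so I'll release and rise.

drive_tool([
  [0, 0, 0],
  [0, 0, 0],
  [0, 0, 0],
  [0, 0, 0],
  [0, 0, 0.005],
  [0, 0, 0.03],
  [0, 0, 0.07],
  [0, 0, 0.12],
  [0, 0, 0.16],
  [0.02, 0.03, 0.17],
], yaw=[0, 0, 0, 0, 0, 0, 0, 0, 0, 0], hand=[0.055, 0.055, 0.055, 0.055, 0.055, 0.055, 0.055, 0.055, 0.055, 0.055])

```text
clock: 12.15
tcp_pos: [0.4463, -0.1806, 0.3037]
eef_rot: [[0.006, 1.0, 0.005], [1.0, -0.006, -0.003], [-0.003, 0.005, -1.0]]
force: [-0.5, 0.7, 0.1]
width: 0.644
grip_force: 0.0
```

drive_tool([
  [0.01, 0.05, 0],
  [0.02, 0.1, 0],
  [0.03, 0.15, 0],
  [0.04, 0.2, 0],
  [0.05, 0.25, 0],
  [0.06, 0.3, 0],
  [0.064, 0.333, -0.03],
  [0.064, 0.333, -0.08],
  [0.064, 0.333, -0.12],
  [0.064, 0.333, -0.13],
], yaw=[0, 0, 0, 0, 0, 0, 0, 0, 0, 0], hand=[0.055, 0.055, 0.055, 0.055, 0.055, 0.055, 0.055, 0.055, 0.055, 0.055])

```text
clock: 13.4
tcp_pos: [0.5073, 0.154, 0.1681]
eef_rot: [[0.002, 1.0, -0.005], [1.0, -0.002, -0.001], [-0.001, -0.005, -1.0]]
force: [-0.1, 0.1, -0.0]
width: 0.641
grip_force: 0.0
```

```bash
python3 - <<'E'
from h import *
s=sensors.sense(); print(s["force"],s["tcp_pos"])
im,d=camera("top"); P=cloud("top",d)
m=(np.hypot(P[...,0]-.425,P[...,1]+.208)<.05)&(P[...,2]>.14); q=P[m]; print(len(q),((q.max(0)+q.min(0))/2).round(3),q.mean(0).round(3),np.ptp(q,0).round(3))
save("pl2.png",cv2.resize(im[130:270,140:360],(800,509)))
E
```

```text
[-0.14309645  0.09915377 -0.03848158] [0.50727507 0.15395746 0.16812073]
90 [ 0.428 -0.208  0.148] [ 0.427 -0.207  0.15 ] [0.03  0.03  0.015]
```

View pics/pl2.png

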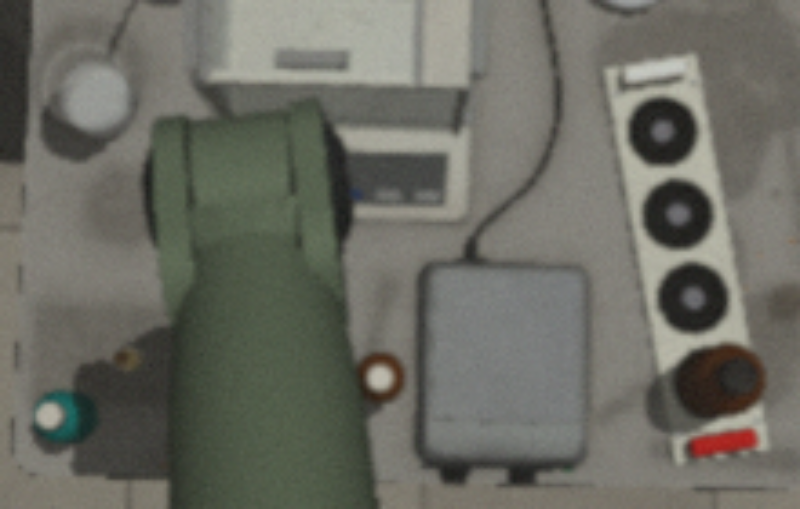

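Amber stands on pad_1, at crop (725,378), within about 3 mm by depth. Next is white.

drive_tool([
  [0.002, 0, -0.02],
  [0.002, 0, -0.04],
  [0.002, 0, -0.06],
  [0.002, 0, -0.07],
  [0.002, 0, -0.07],
  [0.002, 0, -0.07],
  [0.002, 0, -0.07],
  [0.002, 0, -0.07],
  [0.002, 0, -0.07],
  [0.002, 0, -0.07],
], yaw=[0, 0, 0, 0, 0, 0, 0, 0, 0, 0], hand=[0.055, 0.055, 0.055, 0.055, 0.055, 0.018, 0.018, 0.018, 0.018, 0.018])

```text
clock: 14.7
tcp_pos: [0.5123, 0.1542, 0.1018]
eef_rot: [[0.002, 1.0, 0.003], [1.0, -0.002, 0.0], [0.0, 0.003, -1.0]]
force: [-1.2, -0.8, 5.9]
width: 0.285
grip_force: 78.6
```

drive_tool([
  [0, 0, 0.005],
  [0, 0, 0.015],
  [0, 0, 0.03],
  [0, 0, 0.05],
  [0, 0, 0.07],
  [0, 0, 0.09],
  [0, 0, 0.11],
  [0, 0, 0.125],
  [0, 0, 0.135],
  [0, 0, 0.14],
], yaw=[0, 0, 0, 0, 0, 0, 0, 0, 0, 0], hand=[0.018, 0.018, 0.018, 0.018, 0.018, 0.018, 0.018, 0.018, 0.018, 0.018])

```text
clock: 15.95
tcp_pos: [0.5113, 0.1541, 0.2408]
eef_rot: [[0.002, 1.0, 0.0], [1.0, -0.002, 0.0], [0.0, 0.0, -1.0]]
force: [-0.2, 0.6, -1.3]
width: 0.285
grip_force: 78.6
```

drive_tool([
  [0, -0.003, 0],
  [0, -0.01, 0],
  [0, -0.022, 0],
  [0, -0.042, 0],
  [0, -0.068, 0],
  [0, -0.098, 0],
  [0, -0.13, 0],
  [0, -0.162, 0],
  [0, -0.194, 0],
  [0, -0.226, 0],
], yaw=[0, 0, 0, 0, 0, 0, 0, 0, 0, 0], hand=[0.018, 0.018, 0.018, 0.018, 0.018, 0.018, 0.018, 0.018, 0.018, 0.018])

```text
clock: 17.2
tcp_pos: [0.5107, -0.0737, 0.24]
eef_rot: [[0.003, 1.0, -0.0], [1.0, -0.003, -0.0], [-0.0, -0.0, -1.0]]
force: [0.8, -0.2, -1.6]
width: 0.282
grip_force: 78.6
```

drive_tool([
  [-0.002, -0.032, 0],
  [-0.004, -0.062, 0],
  [-0.006, -0.088, 0],
  [-0.008, -0.108, 0],
  [-0.009, -0.118, 0],
  [-0.01, -0.122, 0],
  [-0.01, -0.122, -0.01],
  [-0.01, -0.122, -0.03],
  [-0.01, -0.122, -0.05],
  [-0.01, -0.122, -0.07],
], yaw=[0, 0, 0, 0, 0, 0, 0, 0, 0, 0], hand=[0.018, 0.018, 0.018, 0.018, 0.018, 0.018, 0.018, 0.018, 0.018, 0.018])

```text
clock: 18.45
tcp_pos: [0.5011, -0.1927, 0.169]
eef_rot: [[0.001, 1.0, -0.0], [1.0, -0.001, 0.001], [0.001, -0.0, -1.0]]
force: [0.1, 0.5, -1.5]
width: 0.284
grip_force: 78.5
```

drive_tool([
  [0, 0, -0.015],
  [0, 0, -0.028],
  [0, 0, -0.038],
  [0, 0, -0.046],
  [0, 0, -0.051],
  [0, 0, -0.055],
  [0, 0, -0.058],
  [0, 0, -0.06],
  [0, 0, -0.06],
  [0, 0, -0.06],
], yaw=[0, 0, 0, 0, 0, 0, 0, 0, 0, 0], hand=[0.018, 0.018, 0.018, 0.018, 0.018, 0.018, 0.018, 0.018, 0.018, 0.018])

```text
clock: 19.7
tcp_pos: [0.5016, -0.1943, 0.1119]
eef_rot: [[0.002, 1.0, 0.001], [1.0, -0.002, -0.001], [-0.001, 0.001, -1.0]]
force: [-3.4, 0.3, 8.3]
width: 0.285
grip_force: 79.7
```

drive_tool([
  [0, 0, 0],
  [0, 0, 0],
  [0, 0, 0],
  [0, 0, 0],
  [0, 0, 0.005],
  [0, 0, 0.03],
  [0, 0, 0.07],
  [0, 0, 0.11],
  [0, 0, 0.13],
  [0, 0.03, 0.13],
], yaw=[0, 0, 0, 0, 0, 0, 0, 0, 0, 0], hand=[0.045, 0.045, 0.045, 0.045, 0.045, 0.045, 0.045, 0.045, 0.045, 0.045])

```text
clock: 20.95
tcp_pos: [0.5027, -0.1655, 0.2427]
eef_rot: [[0.005, 1.0, 0.004], [1.0, -0.005, -0.002], [-0.002, 0.004, -1.0]]
force: [-0.5, -0.2, -0.2]
width: 0.523
grip_force: 0.0
```

drive_tool([
  [-0.02, 0.05, 0],
  [-0.03, 0.1, 0],
  [-0.05, 0.15, 0],
  [-0.07, 0.2, 0],
  [-0.08, 0.252, 0],
  [-0.08, 0.252, -0.04],
  [-0.08, 0.252, -0.08],
  [-0.08, 0.252, -0.1],
  [-0.08, 0.252, -0.1],
  [-0.08, 0.252, -0.1],
], yaw=[0, 0, 0, 0, 0, 0, 0, 0, 0, 0], hand=[0.045, 0.045, 0.045, 0.045, 0.045, 0.045, 0.045, 0.045, 0.045, 0.045])

```text
clock: 22.2
tcp_pos: [0.422, 0.0881, 0.1412]
eef_rot: [[0.002, 1.0, 0.001], [1.0, -0.002, 0.0], [0.0, 0.001, -1.0]]
force: [0.6, -0.8, -0.4]
width: 0.526
grip_force: 0.0
```

```bash
python3 - <<'E'
from h import *
s=sensors.sense(); print(s["force"],s["tcp_pos"])
im,d=camera("top"); P=cloud("top",d)
for x,y,z in((.425,-.208,.14),(.5015,-.194,.116)):
  m=(np.hypot(P[...,0]-x,P[...,1]-y)<.04)&(P[...,2]>z); q=P[m]; print(len(q),((q.max(0)+q.min(0))/2).round(3),q.mean(0).round(3),np.ptp(q,0).round(3))
E
```

```text
[ 0.57626555 -0.83248552 -0.38594319] [0.42198309 0.08811209 0.14124592]
89 [ 0.428 -0.208  0.148] [ 0.427 -0.207  0.15 ] [0.03  0.03  0.014]
71 [ 0.501 -0.196  0.124] [ 0.5   -0.195  0.125] [0.025 0.027 0.013]
```

drive_tool([
  [0, 0, -0.02],
  [0, 0, -0.04],
  [0, 0, -0.055],
  [0, 0, -0.063],
  [0, 0, -0.063],
  [0, 0, -0.063],
  [0, 0, -0.063],
  [0, 0, -0.063],
  [0, 0, -0.063],
  [0, 0, -0.063],
], yaw=[0, 0, 0, 0, 0, 0, 0, 0, 0, 0], hand=[0.045, 0.045, 0.045, 0.045, 0.045, 0.012, 0.012, 0.012, 0.012, 0.012])

```text
clock: 23.5
tcp_pos: [0.4221, 0.088, 0.0784]
eef_rot: [[0.002, 1.0, 0.002], [1.0, -0.002, -0.0], [-0.0, 0.002, -1.0]]
force: [-1.2, -0.7, 5.5]
width: 0.218
grip_force: 77.7
```

drive_tool([
  [0, 0, 0.005],
  [0, 0, 0.015],
  [0, 0, 0.03],
  [0, 0, 0.05],
  [0, 0, 0.07],
  [0, 0, 0.09],
  [0, 0, 0.11],
  [0, 0, 0.125],
  [0, 0, 0.135],
  [0, 0, 0.14],
], yaw=[0, 0, 0, 0, 0, 0, 0, 0, 0, 0], hand=[0.012, 0.012, 0.012, 0.012, 0.012, 0.012, 0.012, 0.012, 0.012, 0.012])

```text
clock: 24.75
tcp_pos: [0.4213, 0.0881, 0.2179]
eef_rot: [[0.002, 1.0, 0.001], [1.0, -0.002, 0.0], [0.0, 0.001, -1.0]]
force: [-0.1, -0.0, -0.6]
width: 0.217
grip_force: 78.0
```

drive_tool([
  [0.002, -0.003, 0],
  [0.007, -0.01, 0],
  [0.016, -0.022, 0],
  [0.03, -0.042, 0],
  [0.046, -0.068, 0],
  [0.064, -0.098, 0],
  [0.082, -0.128, 0],
  [0.1, -0.158, 0],
  [0.117, -0.188, 0],
  [0.132, -0.216, 0],
], yaw=[0, 0, 0, 0, 0, 0, 0, 0, 0, 0], hand=[0.012, 0.012, 0.012, 0.012, 0.012, 0.012, 0.012, 0.012, 0.012, 0.012])

```text
clock: 26.0
tcp_pos: [0.5539, -0.1302, 0.2166]
eef_rot: [[0.003, 1.0, -0.001], [1.0, -0.003, -0.0], [-0.0, -0.001, -1.0]]
force: [-0.3, 0.7, -1.3]
width: 0.216
grip_force: 78.0
```

drive_tool([
  [0.012, -0.024, 0],
  [0.019, -0.04, 0],
  [0.023, -0.049, 0],
  [0.025, -0.052, 0],
  [0.025, -0.052, 0],
  [0.025, -0.052, -0.01],
  [0.025, -0.052, -0.025],
  [0.025, -0.052, -0.04],
  [0.025, -0.052, -0.055],
  [0.025, -0.052, -0.07],
], yaw=[0, 0, 0, 0, 0, 0, 0, 0, 0, 0], hand=[0.012, 0.012, 0.012, 0.012, 0.012, 0.012, 0.012, 0.012, 0.012, 0.012])

```text
clock: 27.25
tcp_pos: [0.578, -0.1798, 0.1459]
eef_rot: [[0.002, 1.0, -0.001], [1.0, -0.002, 0.0], [0.0, -0.001, -1.0]]
force: [0.2, 0.3, -3.0]
width: 0.219
grip_force: 78.0
```

drive_tool([
  [0, 0, -0.015],
  [0, 0, -0.028],
  [0, 0, -0.038],
  [0, 0, -0.046],
  [0, 0, -0.051],
  [0, 0, -0.055],
  [0, 0, -0.058],
  [0, 0, -0.06],
  [0, 0, -0.06],
  [0, 0, -0.06],
], yaw=[0, 0, 0, 0, 0, 0, 0, 0, 0, 0], hand=[0.012, 0.012, 0.012, 0.012, 0.012, 0.012, 0.012, 0.012, 0.012, 0.012])

```text
clock: 28.5
tcp_pos: [0.5786, -0.1803, 0.0884]
eef_rot: [[0.002, 1.0, 0.001], [1.0, -0.002, -0.001], [-0.001, 0.001, -1.0]]
force: [-2.8, 0.3, 5.7]
width: 0.218
grip_force: 78.9
```

drive_tool([
  [0, 0, 0],
  [0, 0, 0],
  [0, 0, 0],
  [0, 0, 0],
  [0, 0, 0.005],
  [0, 0, 0.03],
  [0, 0, 0.07],
  [0, 0, 0.11],
  [0, 0, 0.14],
  [0, 0.03, 0.14],
], yaw=[0, 0, 0, 0, 0, 0, 0, 0, 0, 0], hand=[0.042, 0.042, 0.042, 0.042, 0.042, 0.042, 0.042, 0.042, 0.042, 0.042])

```text
clock: 29.75
tcp_pos: [0.5802, -0.1518, 0.2308]
eef_rot: [[0.005, 1.0, 0.006], [1.0, -0.005, -0.003], [-0.003, 0.006, -1.0]]
force: [-0.6, 0.4, -0.3]
width: 0.489
grip_force: 0.0
```

drive_tool([
  [-0.02, 0.05, 0],
  [-0.04, 0.1, 0],
  [-0.06, 0.15, 0],
  [-0.08, 0.2, 0],
  [-0.1, 0.25, 0],
  [-0.11, 0.3, 0],
  [-0.12, 0.35, 0],
  [-0.13, 0.4, 0],
  [-0.144, 0.45, 0],
  [-0.144, 0.463, 0],
], yaw=[0, 0, 0, 0, 0, 0, 0, 0, 0, 0], hand=[0.042, 0.042, 0.042, 0.042, 0.042, 0.042, 0.042, 0.042, 0.042, 0.042])

```text
clock: 31.0
tcp_pos: [0.4331, 0.3156, 0.2276]
eef_rot: [[-0.002, 1.0, 0.0], [1.0, 0.002, 0.001], [0.001, 0.0, -1.0]]
force: [0.7, -0.7, -0.4]
width: 0.489
grip_force: 0.0
```

drive_tool([
  [0, 0, -0.03],
  [0, 0, -0.06],
  [0, 0, -0.09],
  [0, 0, -0.12],
  [0, 0, -0.14],
  [0, 0, -0.14],
  [0, 0, -0.14],
  [0, 0, -0.14],
  [0, 0, -0.14],
  [0, 0, -0.14],
], yaw=[0, 0, 0, 0, 0, 0, 0, 0, 0, 0], hand=[0.042, 0.042, 0.042, 0.042, 0.042, 0.042, 0.042, 0.042, 0.042, 0.042])

```text
clock: 32.25
tcp_pos: [0.4345, 0.3133, 0.0877]
eef_rot: [[0.002, 1.0, 0.001], [1.0, -0.002, 0.0], [0.0, 0.001, -1.0]]
force: [0.2, -0.0, 0.3]
width: 0.493
grip_force: 0.0
```

```bash
python3 - <<'E'
from h import *
s=sensors.sense(); print(s["force"],s["tcp_pos"])
im,d=camera("scene"); save("vial.png",cv2.resize(im[200:320,120:270],(750,600),interpolation=cv2.INTER_CUBIC))
im,d=camera("top"); P=cloud("top",d)
for x,y,z in((.425,-.208,.14),(.5015,-.194,.116),(.578,-.18,.092)):
  m=(np.hypot(P[...,0]-x,P[...,1]-y)<.04)&(P[...,2]>z); q=P[m]; print(len(q),((q.max(0)+q.min(0))/2).round(3),q.mean(0).round(3),np.ptp(q,0).round(3))
E
```

```text
[ 0.21014985 -0.01989101  0.32108781] [0.43448148 0.31326786 0.08772843]
89 [ 0.428 -0.208  0.15 ] [ 0.427 -0.207  0.15 ] [0.03  0.03  0.016]
71 [ 0.501 -0.196  0.126] [ 0.501 -0.195  0.126] [0.025 0.028 0.014]
41 [ 0.578 -0.182  0.102] [ 0.578 -0.181  0.101] [0.02  0.022 0.013]
```

View pics/vial.png

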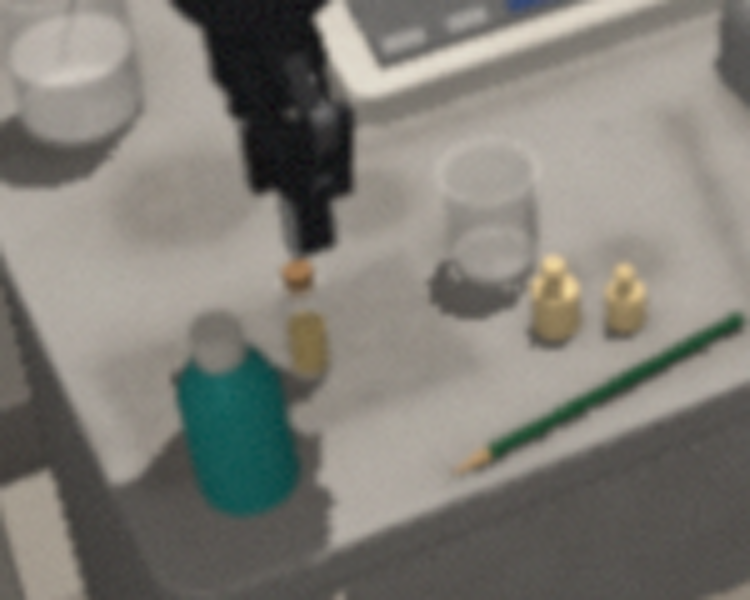

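The three placed bottles are within 3 mm of their pads. The open fingers straddle the vial's cork at (298,275), and the beaker at (488,215) is untouched. Now I'll grip the vial.

drive_tool([
  [0, 0, -0.02],
  [0, 0, -0.04],
  [0, 0, -0.055],
  [0, 0, -0.065],
  [0, 0, -0.067],
  [0, 0, -0.067],
  [0, 0, -0.067],
  [0, 0, -0.067],
  [0, 0, -0.067],
  [0, 0, -0.067],
], yaw=[0, 0, 0, 0, 0, 0, 0, 0, 0, 0], hand=[0.042, 0.042, 0.042, 0.042, 0.042, 0.012, 0.012, 0.012, 0.012, 0.012], grip_force=40)

```text
clock: 33.6
tcp_pos: [0.4345, 0.3133, 0.0207]
eef_rot: [[0.002, 1.0, 0.001], [1.0, -0.002, 0.0], [0.0, 0.001, -1.0]]
force: [-1.1, 0.1, 3.3]
width: 0.232
grip_force: 39.1
```

drive_tool([
  [0, 0, 0.005],
  [0, 0, 0.015],
  [0, 0, 0.03],
  [0, 0, 0.05],
  [0, 0, 0.07],
  [0, 0, 0.09],
  [0, 0, 0.11],
  [0, 0, 0.13],
  [0, 0, 0.145],
  [0, 0, 0.15],
], yaw=[0, 0, 0, 0, 0, 0, 0, 0, 0, 0], hand=[0.012, 0.012, 0.012, 0.012, 0.012, 0.012, 0.012, 0.012, 0.012, 0.012])

```text
clock: 34.85
tcp_pos: [0.4348, 0.3134, 0.1717]
eef_rot: [[0.002, 1.0, 0.002], [1.0, -0.002, 0.001], [0.001, 0.002, -1.0]]
force: [-0.1, 0.4, -0.5]
width: 0.234
grip_force: 39.1
```

drive_tool([
  [0, -0.003, 0],
  [0, -0.01, 0],
  [0.001, -0.022, 0],
  [0.003, -0.042, 0],
  [0.006, -0.068, 0],
  [0.01, -0.098, 0],
  [0.015, -0.13, 0],
  [0.02, -0.164, 0],
  [0.025, -0.198, 0],
  [0.03, -0.232, 0],
], yaw=[0, 0, 0, 0, 0, 0, 0, 0, 0, 0], hand=[0.012, 0.012, 0.012, 0.012, 0.012, 0.012, 0.012, 0.012, 0.012, 0.012])

```text
clock: 36.1
tcp_pos: [0.4639, 0.0788, 0.1702]
eef_rot: [[0.003, 1.0, -0.0], [1.0, -0.003, -0.0], [-0.0, -0.0, -1.0]]
force: [0.3, -0.1, 0.1]
width: 0.236
grip_force: 39.1
```

drive_tool([
  [0.005, -0.034, 0],
  [0.01, -0.068, 0],
  [0.016, -0.102, 0],
  [0.024, -0.136, 0],
  [0.035, -0.167, 0],
  [0.05, -0.195, 0],
  [0.068, -0.218, 0],
  [0.09, -0.234, 0],
  [0.112, -0.243, 0],
  [0.135, -0.247, 0],
], yaw=[0, 0, 0, 0, 0, 0, 0, 0, 0, 0], hand=[0.012, 0.012, 0.012, 0.012, 0.012, 0.012, 0.012, 0.012, 0.012, 0.012])

```text
clock: 37.35
tcp_pos: [0.5988, -0.1679, 0.17]
eef_rot: [[0.004, 1.0, -0.001], [1.0, -0.004, -0.0], [-0.0, -0.001, -1.0]]
force: [1.3, 0.1, -0.0]
width: 0.234
grip_force: 39.1
```

drive_tool([
  [0.02, 0, 0],
  [0.036, 0, 0],
  [0.048, 0, 0],
  [0.054, 0, 0],
  [0.055, 0, 0],
  [0.055, 0, -0.01],
  [0.055, 0, -0.03],
  [0.055, 0, -0.05],
  [0.055, 0, -0.07],
  [0.055, 0, -0.08],
], yaw=[0, 0, 0, 0, 0, 0, 0, 0, 0, 0], hand=[0.012, 0.012, 0.012, 0.012, 0.012, 0.012, 0.012, 0.012, 0.012, 0.012])

```text
clock: 38.6
tcp_pos: [0.6528, -0.1656, 0.0885]
eef_rot: [[0.002, 1.0, -0.002], [1.0, -0.002, 0.001], [0.001, -0.002, -1.0]]
force: [0.6, 0.2, -0.3]
width: 0.23
grip_force: 39.1
```

drive_tool([
  [0, 0, -0.015],
  [0, 0, -0.028],
  [0, 0, -0.038],
  [0, 0, -0.045],
  [0, 0, -0.05],
  [0, 0, -0.055],
  [0, 0, -0.058],
  [0, 0, -0.06],
  [0, 0, -0.061],
  [0, 0, -0.061],
], yaw=[0, 0, 0, 0, 0, 0, 0, 0, 0, 0], hand=[0.012, 0.012, 0.012, 0.012, 0.012, 0.012, 0.012, 0.012, 0.012, 0.012])

```text
clock: 39.85
tcp_pos: [0.6543, -0.1659, 0.0307]
eef_rot: [[0.002, 1.0, 0.0], [1.0, -0.002, -0.0], [-0.0, 0.0, -1.0]]
force: [-3.0, 1.6, 7.1]
width: 0.234
grip_force: 40.0
```

drive_tool([
  [0, 0, 0],
  [0, 0, 0],
  [0, 0, 0],
  [0, 0, 0],
  [0, 0, 0.01],
  [0, 0, 0.03],
  [0, 0, 0.07],
  [0, 0, 0.11],
  [0, 0, 0.16],
  [0, 0, 0.2],
], yaw=[0, 0, 0, 0, 0, 0, 0, 0, 0, 0], hand=[0.035, 0.035, 0.035, 0.035, 0.035, 0.035, 0.035, 0.035, 0.035, 0.035])

```text
clock: 41.1
tcp_pos: [0.6546, -0.166, 0.2324]
eef_rot: [[0.002, 1.0, 0.002], [1.0, -0.002, -0.001], [-0.001, 0.002, -1.0]]
force: [0.9, -0.6, -0.1]
width: 0.406
grip_force: 0.0
```

drive_tool([
  [0, 0, 0.03],
  [-0.02, 0.02, 0.05],
  [-0.06, 0.06, 0.05],
  [-0.1, 0.1, 0.05],
  [-0.14, 0.15, 0.05],
  [-0.17, 0.2, 0.05],
  [-0.18, 0.25, 0.05],
  [-0.19, 0.3, 0.05],
  [-0.19, 0.33, 0.05],
  [-0.19, 0.33, 0.05],
], yaw=[0, 0, 0, 0, 0, 0, 0, 0, 0, 0], hand=[0.035, 0.035, 0.035, 0.035, 0.035, 0.035, 0.035, 0.035, 0.035, 0.035])

```text
clock: 42.35
tcp_pos: [0.464, 0.1658, 0.2801]
eef_rot: [[-0.002, 1.0, 0.001], [1.0, 0.002, 0.0], [0.0, 0.001, -1.0]]
force: [0.3, -0.3, 0.3]
width: 0.409
grip_force: 0.0
```

```bash
python3 - <<'E'
from h import *
im,d=camera("scene"); a=cv2.resize(im[120:250,260:400],(600,557),interpolation=cv2.INTER_CUBIC); save("final_s.png",a)
im,d=camera("top"); P=cloud("top",d); save("final_t.png",cv2.resize(im[135:265,280:380],(450,585),interpolation=cv2.INTER_CUBIC))
for x,y,z in((.425,-.208,.14),(.5015,-.194,.116),(.578,-.18,.092),(.6545,-.166,.055)):
  m=(np.hypot(P[...,0]-x,P[...,1]-y)<.035)&(P[...,2]>z); q=P[m]; print(len(q),((q.max(0)+q.min(0))/2).round(3),q.mean(0).round(3),np.ptp(q,0).round(3))
E
```

```text
92 [ 0.428 -0.208  0.149] [ 0.427 -0.207  0.15 ] [0.03  0.029 0.018]
68 [ 0.501 -0.196  0.124] [ 0.501 -0.195  0.125] [0.025 0.028 0.014]
43 [ 0.578 -0.182  0.102] [ 0.577 -0.181  0.102] [0.019 0.022 0.013]
31 [ 0.653 -0.165  0.064] [ 0.652 -0.165  0.065] [0.016 0.019 0.018]
```

View pics/final_s.png

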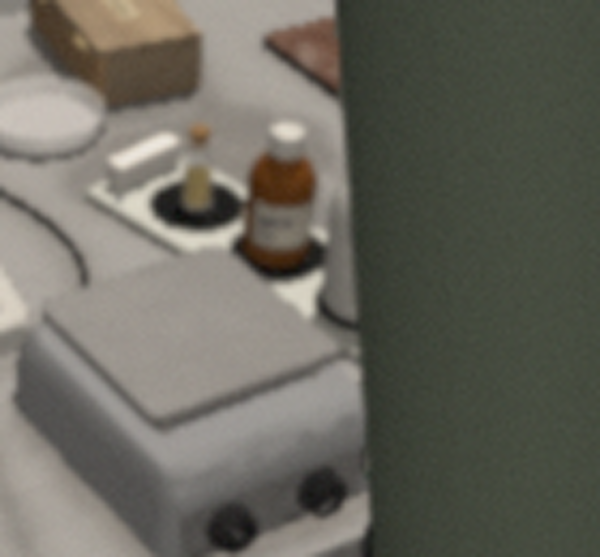

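View pics/final_t.png

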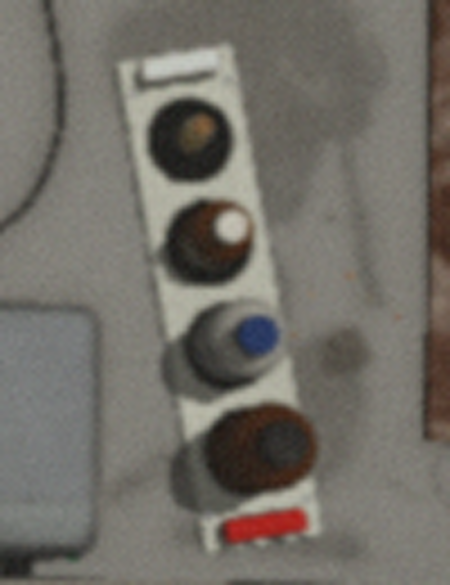

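All four stand upright and centred on their pads. Counting from the red block at (265,525), the order is amber (262,448), white (237,343), small (210,240), vial (190,138). The gripper is clear, so I'm handing in.

```bash
python3 -c "
from rig import bot
print(bot.job_done())"
```

```text
the job is handed in; nothing more can be done
None
```

The job is handed in: from the red end the strip holds amber, white, small and vial, each upright and measured within about 3 mm of its pad's centre, with the beaker left alone (the hand-in gave no verdict).

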